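# Unpin the stopper clamp with the spring-bar fork

### The job

The spare stopper is locked in its clamp on the alcove shelf: take the forked tool from the oak coaster, hook it on the spring bar, press the bar's collar sideways until its tip is out of the lug, and with the fork swing the keeper up and well open so that the stopper can be taken out. Feel for the collar and never force the mechanism (it takes about 7 N; 15 N would bend it), touch the clamp only with the fork, then lay the fork back on the coaster, leaving the stopper in its cradle and the glasses, decanter and ice mould where they are.

Things in the scene. Friction and masses are not known exactly. Their poses are not given: they have to be found in the camera images.
- clamp: stopper clamp, fixed (sizes in mm throughout): oak backboard 170 wide, 98 high, 18 thick, with a steel rail that carries a carriage of two level lugs, a hinged keeper plate (36 wide) over the stopper, and a spring bar along y across the lugs at the keeper's free end. Origin: on the shelf, middle of the board's front face; -x points out of the board to the user, +y along the board, z up
- bar_bare (a point): middle of the bare length of the spring bar (steel pin 6 thick along y, 75 before the board, 85 up; bare for 26 between collar and +y lug), reachable from the front (-x). For a carriage in mid rail; carriage, lugs, bar, collar and keeper together are clamped up to 6 to either side of that along y, which is not measured: feel for the collar. Axes as the clamp's
- collar_face (a point): face of the bar's brass collar (disc 18 across, 4 thick) that looks to +y, for a carriage in mid rail. Pushing it to -y moves bar and collar and squeezes a coil behind it: 2.5 N to start, 5 N at 4 mm when the tip is just out of the lug, 6.7 N at 7 mm where the coil is solid and the force shoots up; 5 to 6 mm is right. Springs back
- lug_hole (a point): mouth of the blind hole in the inner face of the +y lug (mid-rail carriage): the bar's tip sits 4 deep in it. Lugs are 8 thick, 20 high (top at z = 95), reach to 86 before the board, inner faces 80 apart. The bar's -y end lies in a slot of the other lug that is open at the top. Bar raised 15: tip is over the lug. With the tip in the hole it rises 1 mm only
- keeper_hinge (a point): on the keeper's hinge axis, which runs along y 17 before the board, 85 up. The bar swings about it on a radius of 58, up and towards the board
- keeper (a joint): opening angle of the keeper, rad: 0 lying level over the stopper, grows as its free end with the spring bar swings up, 1.57 upright, stop at 1.7. The hinge is stiff (about 1.6 N at the bar) and stays where it is left
- fork: forked tool (mm), 154 long, 90 g. Origin: middle of the handle's flat underside; +x to the tines, z up. Wooden handle x = -50 to 50, 16 wide, 28 high; two steel tines, one above the other, 6 wide, 3 thick, x = 84 to 104, gap 10 high centred 14 above the underside: level, they pass over and under the bar (best at x = 96). Grip the sides near x = 28, firmly (50 N)
- coaster: round oak coaster, 110 in diameter, 9 thick, fixed to the shelf. Origin: centre of its underside. The fork's handle lies on it
- stopper: spare stopper: amber glass ball 36 in diameter on a cork shank, 63 high, in the clamp's cradle under the keeper (ball's top 78 above the shelf). Origin: centre of the shank's underside, z up
- decanter: empty glass decanter, 108 in diameter, 215 high. Origin: centre of its underside
- copita_a: stemmed sherry glass (copita), foot 60 in diameter, 161 high. Origin: centre of its foot
- copita_b: second copita, like the first. Origin: centre of its foot
- mould: black silicone ice sphere mould, 84 in diameter over its rim, 80 high. Origin: centre of its underside
There are look-alikes about, which are no part of the job. There is more than one size of the clamp; the job needs the smaller. There is more than one size of the fork; the one meant has the size given above.

How it is judged:
By the outcome, as a careful person would: the job done as asked, in the order asked, and still so for the second after the job is handed in, with the robot touching nothing.
It also fails if it takes over 54 s, if anything falls off the work surface, if the arm or the gripper's body presses on something with over 40 N, if the wrist force passes 120 N, or if a joint passes its speed limit or range.

### The arm

A 6-joint arm with a two-finger parallel gripper is mounted at the origin on the work surface. World frame = base frame: x ahead of the robot, y to its left, z up, the work surface at z = 0. Lengths are in m, angles in rad, forces in N, time in s.
With the tool pointing down it reaches from about 0.35 to 0.875 m from the base axis. Payload 4.2 kg.
Tool frame: the origin (TCP) lies on the centre line of the jaws, within the pads' length; the fingertips stand 17 mm ahead of it and the grasp point (between the pads) lies 2 mm behind it; z points along the fingers, y is the direction in which the jaws open and shut (so a half turn about z gives the same grasp; the last joint's range is limited). The gripper opens to 85 mm and grips with 20 to 120 N. Pads are 22 mm wide; open, the fingers measure 114 mm over their backs; the gripper's body (76 mm by 85 mm) begins 54 mm behind the grasp point. The pads swing forward as they close: fully open they stand 13 mm farther back than shut.
Start: joints at [1.459, 0.385, 0.008, 0, -1.194, -0.259], TCP at [0.226, 0.583, 0.248] pointing down, gripper open.
Joint ranges: [-3.14, 3.14], [-1.21, 2.06], [-1.07, 1.41], [-3.16, 2.05], [-2.99, -0.16], [-3.1, 3.1]. Speed limits (rad/s): [2.79, 2.79, 3.14, 3.14, 3.14, 3.14].

### API

Orientations are given as a rotation vector (axis times angle).
In Python, from rig import arm gives the robot as it stands.
- The arm moves only by the tool drive_tool, never from a script. Its argument "commands" is a list of rows, each a list of 4 numbers: the shift along the tool's x, y, z in cm, then the turn about the tool's z in degrees. In form: [[dx, dy, dz, turn], ...]. A call has 1 to 5 rows; each row is the pose to reach, as a shift and turn from the pose commanded when the call began, along the tool's axes at that moment; what a row does not reach only later rows make up. A row lasts 1/8 s, in which the tool goes at most 62.5 mm and 10.7 degrees, less where a joint would pass 70% of its speed; a pose out of reach is approached as far as the arm can. A call with a gripper value outside its range is refused whole. "jaw" is the opening, from 0 (shut) to 1 (fully open), set as the call begins (left out, the last holds). The fingers move at their own pace and stop on an object; "grip_force" is the grip in N (left out, the last holds). Time passes only in rows, so rows that repeat a pose let the fingers close. It gives the time, the measured TCP pose, the force and the opening at its end, in the units of the state.
- arm.sense(): the state, without advancing time (a new reading comes with each control period).
- arm.read_camera(name): name is "scene" or "top"; returns a dict with "color" (480x640x3 uint8, red, green, blue), "intrinsics" (3x3 intrinsics, pixels), "rvec" (rotation vector, rad) and "tvec" (3), from world to camera coordinates, as OpenCV has them. Camera axes: x right, y down, z forward; pixel columns grow to the right and rows downward; lengths in m; the calibration is good to about 2 mm. A picture is of the moment at which its call begins. There is no depth.
- arm.hand_in(): hands the job in, once; it reports no verdict.
The state is a dict: "t": time; "joints": joint angles; "joint_velocities": joint speeds; "tau": joint torques, N m; "position": TCP position; "tool_rot": TCP orientation; "wrist_force": force on the tool from outside, world axes, zero at the start; "torque": the same for the moment, N m; "finger_gap": finger opening in m.
Only numpy, scipy, OpenCV 4.12 (cv2) and the standard library are available. Lean on these libraries where they do the work, as an engineer would, in place of code of your own. Each camera call takes 0.05 s, during which the arm holds its last target. There are 200 camera calls.

## Working session

There is one attempt and no reset: what is moved stays moved. The work goes in short steps, Python scripts to look and compute and a tool call to move; the robot and the scene stay as the last step left them, time stands still between calls to the robot, and variables do not carry over. Pictures are saved under pics/ and viewed, about 8 in all and at most 12, crops included, and the job is handed in when it is done.

Besides the shell and the picture viewer there is one more tool, called after "Emit:" as name([rows], argument=value, ...), one row to a line, values as JSON. drive_tool: Moves the arm, as the interface text tells. Its arguments: {"type":"object","properties":{"commands":{"type":"array","items":{"type":"array","items":{"type":"number"}}},"jaw":{"type":"number"},"grip_force":{"type":"number"}},"required":["commands"]}

```bash
ls; mkdir -p pics; python3 - <<'E'
from rig import arm
import cv2,json
s=arm.sense();print(s)
for n in("scene","top"):
    d=arm.read_camera(n);cv2.imwrite(f"pics/{n}0.png",d["color"][:,:,::-1]);print(n,d["intrinsics"],d["rvec"],d["tvec"])
E
```

```text
pics
{'t': 0.0, 'joints': array([ 1.45860475e+00,  3.85569756e-01,  6.65380115e-03, -5.31440169e-04,
       -1.19399294e+00, -2.58570441e-01]), 'joint_velocities': array([-0.00096049, -0.00124467, -0.00049041,  0.00041433,  0.0002674 ,
        0.00028222]), 'tau': array([-7.44118897e-04, -3.92289019e+01,  1.88392299e+01,  4.18601274e+00,
       -4.79446258e-03, -5.16103981e-06]), 'position': array([0.22624638, 0.58203681, 0.2472197 ]), 'tool_rot': array([ 3.08560180e+00, -5.78969061e-01, -5.30800521e-04]), 'wrist_force': array([ 0.61164273, -0.50113665,  0.2814092 ]), 'torque': array([ 0.01081406, -0.02797524, -0.00707024]), 'finger_gap': 0.08545631000973809}
scene [[510.97622294   0.         318.39165911]
 [  0.         510.97622294 238.5183395 ]
 [  0.           0.           1.        ]] [ 0.8302395   2.49633343 -1.12777643] [ 0.41446199 -0.16493998  1.47302314]
top [[623.3022519    0.         316.69381265]
 [  0.         623.3022519  244.35394374]
 [  0.           0.           1.        ]] [ 2.18147158 -2.22920802  0.07414161] [0.02043936 0.5423794  1.33413436]
```

View pics/scene0.png

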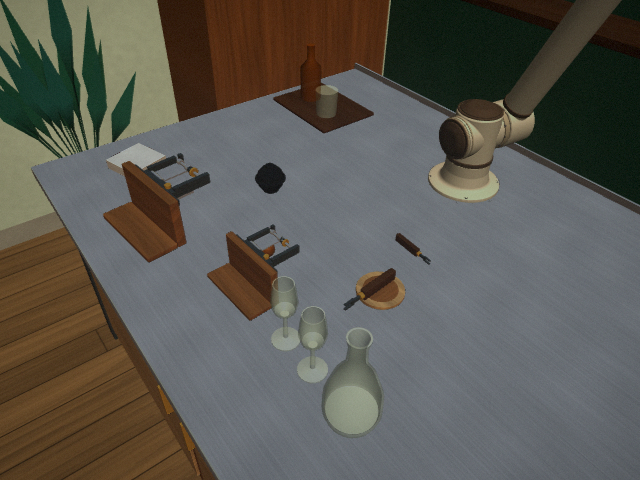

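View pics/top0.png

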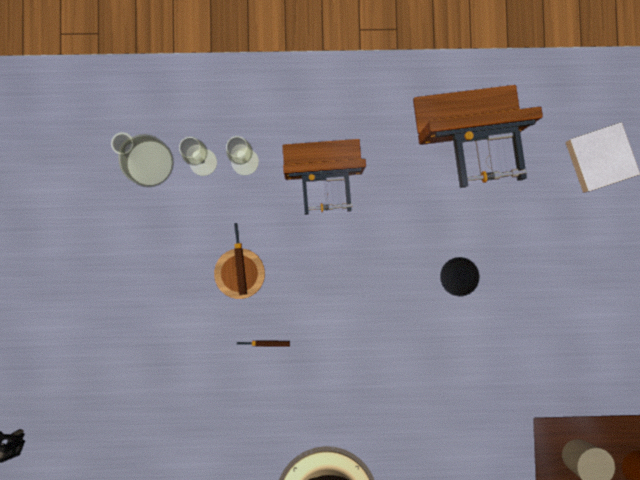

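The scene view shows two clamps, the small one at about (260,265) and the larger at (165,200). The fork on the coaster is at (375,290), and a smaller fork lies loose at (412,248). In the top view these are the small clamp at (323,175), the large clamp at (480,135), the coaster fork at (240,262) and the small fork at (265,343). The smaller clamp and the fork on the coaster fit the description; the enlarged crop below should confirm both.

```bash
cat > h.py <<'E'
import numpy as np,cv2
from scipy.spatial.transform import Rotation as R
def ray(d,uv):
    M=cv2.Rodrigues(np.array(d["rvec"]))[0];K=np.array(d["intrinsics"])
    c=-M.T@d["tvec"];r=M.T@np.linalg.solve(K,[*uv,1]);return c,r/np.linalg.norm(r)
def onz(d,uv,z):
    c,r=ray(d,uv);return c+r*(z-c[2])/r[2]
def tri(d1,u1,d2,u2):
    a,r=ray(d1,u1);b,s=ray(d2,u2)
    t=np.linalg.lstsq(np.c_[r,-s],b-a,rcond=None)[0];p,q=a+r*t[0],b+s*t[1]
    return (p+q)/2,np.linalg.norm(p-q)
def proj(d,P):
    return cv2.projectPoints(np.array(P,float).reshape(-1,3),np.array(d["rvec"]),np.array(d["tvec"]),np.array(d["intrinsics"]),None)[0][:,0]
E
python3 - <<'E'
import cv2,numpy as np
t=cv2.imread('pics/top0.png');s=cv2.imread('pics/scene0.png')
r=lambda a,f:cv2.resize(a,None,fx=f,fy=f,interpolation=cv2.INTER_CUBIC)
A=r(t[130:220,275:375],4)  #400x360
B=r(t[215:305,205:305],4)
C=r(s[220:280,220:320],4);D=r(s[255:315,335:435],4)
cv2.imwrite('pics/crop1.png',np.vstack([np.hstack([A,B]),np.hstack([C,D])]))
E
```

```text
(no output)
```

View pics/crop1.png

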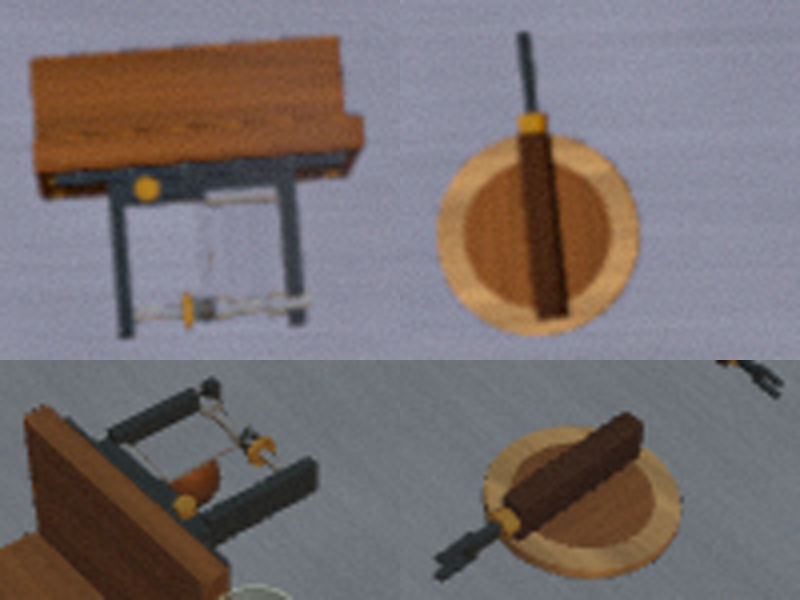

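The crops confirm the choice. The small clamp's lug centres are 43 px apart, about 88 mm, as given. The coaster fork's handle is 47 px, about 100 mm. In the top-view crop the collar is at (188,310), the +y lug's front end at (125,335) and the −y lug's front end at (297,325).

```bash
cat > m.py <<'E'
from rig import arm
from h import *
T=arm.read_camera("top");S=arm.read_camera("scene")
def brass(d,box):
    x0,y0,x1,y1=box;h=cv2.cvtColor(d["color"][y0:y1,x0:x1],cv2.COLOR_RGB2HSV)
    m=cv2.inRange(h,(12,140,110),(26,255,255));n,_,st,c=cv2.connectedComponentsWithStats(m)
    return [(c[i]+[x0,y0],st[i][2:]) for i in range(1,n) if st[i][4]>3]
print("top clamp",brass(T,(275,165,375,220)));print("scene clamp",brass(S,(220,220,320,280)))
print("cam",ray(T,(0,0))[0],ray(S,(0,0))[0])
L=[(275+125/4,130+335/4),(275+297/4,130+325/4)]
a,b=[onz(T,p,.085) for p in L];print("lugs",a,b,np.linalg.norm(a-b),"yaw",np.degrees(np.arctan2(*( (b-a)[:2]*[1,-1] ))))
x0,y0,x1,y1=205,215,305,305
h=cv2.cvtColor(T["color"][y0:y1,x0:x1],cv2.COLOR_RGB2HSV)
print("handle px",h[45,33],h[30,32],"coaster",h[45,22],h[45,14])
m=cv2.inRange(h,(0,60,0),(20,255,85));m=cv2.morphologyEx(m,cv2.MORPH_OPEN,np.ones((3,3)))
c=max(cv2.findContours(m,0,cv2.CHAIN_APPROX_NONE)[0],key=cv2.contourArea)
bx=cv2.boxPoints(cv2.minAreaRect(c))+[x0,y0]
P=[onz(T,p,.037) for p in bx];print("handle box",np.round(P,4))
k=(h[...,2]<90)&(np.arange(90)[:,None]<27);k&=True
v,u=np.nonzero(k);
for r in (10,15,20,25): 
    q=u[v==r]; print("tine row",r+y0,q+x0, onz(T,(q.mean()+x0,r+y0),.023) if len(q) else None)
print("ferrule",[(p,onz(T,p,.023)) for p,s in brass(T,(230,235,250,252))])
E
python3 m.py
```

```text
top clamp [(array([305.16853933, 167.47565543]), array([ 51,   8, 267], dtype=int32)), (array([339., 166.]), array([ 8,  4, 16], dtype=int32)), (array([311.27586207, 176.5862069 ]), array([ 6,  6, 29], dtype=int32)), (array([321.5, 207. ]), array([ 2,  7, 12], dtype=int32))]
scene clamp [(array([284.59090909, 241.90909091]), array([ 7,  7, 22], dtype=int32)), (array([266.        , 255.89473684]), array([ 5,  5, 19], dtype=int32))]
cam [0.47703095 0.03399615 1.35859979] [1.07823478 0.71181438 0.83636783]
lugs [0.60245479 0.03007262 0.085     ] [ 0.60581063 -0.0583013   0.085     ] 0.08843761643399523 yaw 2.1746610295996525
handle px [  8 158  68] [ 19 209 177] coaster [ 14 165 148] [ 16 130 194]
handle box [[0.5353 0.1836 0.037 ]
 [0.5366 0.1666 0.037 ]
 [0.4421 0.1587 0.037 ]
 [0.4408 0.1757 0.037 ]]
tine row 225 [235 236 237] [0.58741988 0.18096422 0.023     ]
tine row 230 [235 236 237] [0.57667564 0.18113327 0.023     ]
tine row 235 [236 237 238] [0.5658951 0.1791648 0.023    ]
tine row 240 [237 238] [0.55514497 0.17826611 0.023     ]
ferrule [(array([237.4137931, 245.4137931]), array([0.54354285, 0.1786342 , 0.023     ]))]
```

```bash
cat > p.py <<'E'
from rig import arm
from h import *
T=arm.read_camera("top");S=arm.read_camera("scene")
print("collar",tri(T,(321.5,207),S,(284.6,241.9)),onz(T,(321.5,207),.085),onz(S,(284.6,241.9),.085))
print("screw",tri(T,(311.3,176.6),S,(266,255.9)))
for a,b,z in (((282.5,144.5),(360,139.5),.01),((308.75,208.75),(351.25,205),.085)):
    a,b=onz(T,a,z),onz(T,b,z);print("yaw",np.degrees(np.arctan2(*((b-a)[:2]*[1,-1]))),a,b)
E
python3 p.py
cat > to.py <<'E'
import sys
from rig import arm
from h import *
# usage: x y z yaw(tool x axis, deg): print shift in tool cm and turn
def to(x,y,z,yaw):
    s=arm.sense();r=R.from_rotvec(s["tool_rot"]).as_matrix()
    y0=np.degrees(np.arctan2(r[1,0],r[0,0]))
    print("t %.2f pos"%s["t"],np.round(s["position"],4),"yaw %.2f"%y0,"F",np.round(s["wrist_force"],1),"gap %.4f"%s["finger_gap"])
    print("delta cm",np.round(r.T@(np.array([x,y,z])-s["position"])*100,2),"turn %.1f"%(y0-yaw))
if __name__=="__main__": to(*map(float,sys.argv[1:]))
E
python3 to.py .516 .1749 .13 4.8
```

```text
collar (array([ 0.61540229, -0.00136075,  0.08668995]), np.float64(0.0003361584830338254)) [ 0.61571959 -0.00151173  0.085     ] [ 0.61423789 -0.00284841  0.085     ]
screw (array([0.67710279, 0.018522  , 0.09338218]), np.float64(0.0011898854358862894))
yaw 2.6770285941075906 [0.76248919 0.07841521 0.01      ] [ 0.77041778 -0.091155    0.01      ]
yaw 3.9055615922821145 [0.61264249 0.02472707 0.085     ] [ 0.61861335 -0.06273165  0.085     ]
t 0.30 pos [0.2264 0.5824 0.2479] yaw -21.25 F [0.6 0.6 0.2] gap 0.0855
delta cm [41.76 27.47 11.82] turn -26.0
```

Emit:
drive_tool([
  [5, 3.3, 0, -5],
  [10, 6.6, 1, -10],
  [15, 9.9, 2, -16],
  [20, 13.2, 3, -21],
  [25, 16.5, 4, -26],
], jaw=1)

```text
t: 0.92
position: [0.4005, 0.3366, 0.2083]
tool_rot: [-3.138, -0.136, -0.001]
wrist_force: [1.2, 1.0, -0.2]
finger_gap: 0.0852
```

```bash
python3 to.py .516 .1749 .075 4.8
```

```text
t 0.93 pos [0.4005 0.3366 0.2083] yaw 4.95 F [ 1.2  1.  -0.2] gap 0.0852
delta cm [10.1  17.11 13.33] turn 0.2
```

Emit:
drive_tool([
  [2.5, 4.3, 3, 0],
  [5, 8.6, 6, 0],
  [7.6, 12.9, 9, 0],
  [10.1, 17.1, 12, 0],
  [10.1, 17.1, 13.3, 0],
], jaw=0.6)

```text
t: 1.55
position: [0.515, 0.1731, 0.0733]
tool_rot: [3.138, 0.122, -0.004]
wrist_force: [-0.4, -0.0, 0.4]
finger_gap: 0.0512
```

```bash
python3 to.py .516 .1749 .029 4.8; python3 - <<'E'
from rig import arm
import cv2,numpy as np
t=arm.read_camera("top")["color"][:,:,::-1];s=arm.read_camera("scene")["color"][:,:,::-1]
r=lambda a,f:cv2.resize(a,None,fx=f,fy=f,interpolation=cv2.INTER_CUBIC)
cv2.imwrite('pics/c2.png',np.hstack([r(t[205:305,190:290],4),r(s[235:335,320:420],4)]))
E
```

```text
t 1.55 pos [0.515  0.1731 0.0733] yaw 4.46 F [-0.4 -0.   0.4] gap 0.0512
delta cm [ 0.13 -0.18  4.43] turn -0.3
```

View pics/c2.png

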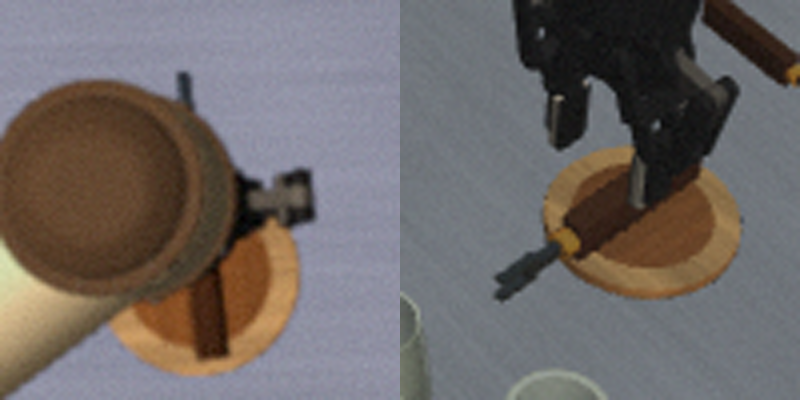

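The fingers, at (568,115) and (650,175) in the right half of the crop, straddle the handle above the coaster. Next I descend and grip.

Emit:
drive_tool([
  [0.1, -0.2, 1.5, -0.3],
  [0.1, -0.2, 3.0, -0.3],
  [0.1, -0.2, 4.0, -0.3],
  [0.1, -0.2, 4.4, -0.3],
  [0.1, -0.2, 4.4, -0.3],
])

```text
t: 2.28
position: [0.5152, 0.1783, 0.0311]
tool_rot: [3.138, 0.139, -0.0]
wrist_force: [0.1, -1.1, -0.3]
finger_gap: 0.0512
```

Emit:
drive_tool([
  [0, 0, 0, 0],
  [0, 0, 0, 0],
  [0, 0, 0, 0],
  [0, 0, 0, 0],
  [0, 0, 0, 0],
], jaw=0, grip_force=50)

```text
t: 2.9
position: [0.5157, 0.1783, 0.0319]
tool_rot: [-3.138, -0.139, -0.002]
wrist_force: [-0.1, -1.4, 5.5]
finger_gap: 0.0151
```

```bash
python3 to.py .516 .1749 .029 4.8
```

```text
t 2.90 pos [0.5157 0.1783 0.0319] yaw 5.07 F [-0.1 -1.4  5.5] gap 0.0151
delta cm [-0.    0.34  0.29] turn 0.3
```

Emit:
drive_tool([
  [0, 0, -0.7, 0],
  [0, 0, -2, 0],
  [0, 0, -4, 0],
  [0, 0, -6.5, 0],
  [0, 0, -6.5, 0],
])

```text
t: 3.52
position: [0.5165, 0.179, 0.0987]
tool_rot: [-3.136, -0.139, -0.007]
wrist_force: [0.0, -0.0, -1.3]
finger_gap: 0.0149
```

```bash
python3 to.py .4964 .0079 .094 2.7
```

```text
t 3.52 pos [0.5165 0.179  0.0987] yaw 5.07 F [ 0.  -0.  -1.3] gap 0.0149
delta cm [-3.52 16.87  0.41] turn 2.4
```

Emit:
drive_tool([
  [-2, 4, 0, 1],
  [-3.5, 9, 0.2, 2],
  [-3.5, 14, 0.4, 2.4],
  [-3.5, 16.9, 0.4, 2.4],
  [-3.5, 16.9, 0.4, 2.4],
])

```text
t: 4.15
position: [0.4945, 0.005, 0.0916]
tool_rot: [3.141, 0.067, -0.003]
wrist_force: [-0.2, 0.8, -1.3]
finger_gap: 0.015
```

```bash
python3 to.py .4964 .0079 .094 2.7; python3 - <<'E'
from rig import arm
import cv2,numpy as np
T=arm.read_camera("top");S=arm.read_camera("scene")
import pickle;pickle.dump((T,S),open("d.pkl","wb"))
t=T["color"][:,:,::-1];s=S["color"][:,:,::-1]
r=lambda a,f:cv2.resize(a,None,fx=f,fy=f,interpolation=cv2.INTER_CUBIC)
cv2.imwrite('pics/c3.png',np.hstack([r(t[165:265,270:370],4),r(s[200:300,240:340],4)]))
E
```

```text
t 4.15 pos [0.4945 0.005  0.0916] yaw 2.45 F [-0.2  0.8 -1.3] gap 0.0150
delta cm [ 0.2  -0.28 -0.24] turn -0.3
```

View pics/c3.png

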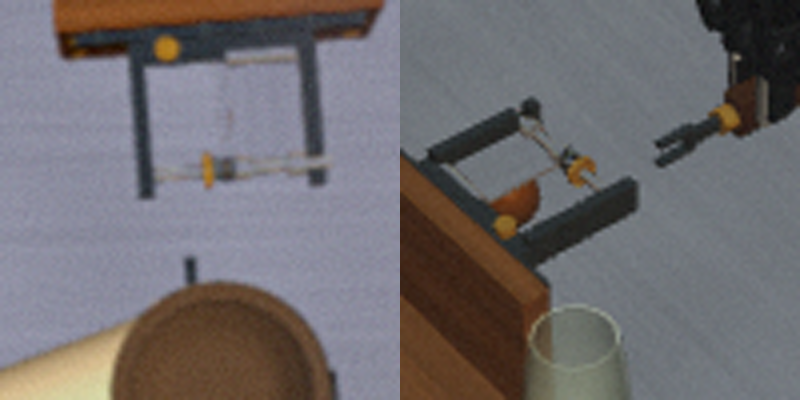

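```bash
python3 - <<'E'
from h import *
import pickle
T,S=pickle.load(open("d.pkl","rb"))
print("tip",tri(T,(317.25,229.7),S,(305.25,238.5)))
c=[(152,178),(203,172),(208,170)]
for u,v in c: print(u,onz(T,(270+u/4,165+v/4),.085))
hs=cv2.cvtColor(T["color"],cv2.COLOR_RGB2HSV)
for r in range(227,236):print(r,hs[r,312:323,2])
E
```

```text
tip (array([0.56831842, 0.00917132, 0.08005279]), np.float64(0.003230652894801528))
152 [0.61112927 0.02629822 0.085     ]
203 [6.13690324e-01 7.38663783e-05 8.50000000e-02]
208 [ 0.6146687  -0.00251487  0.085     ]
227 [161 163 161 163 160 162 159 168 168 161 162]
228 [161 162 162 156 156 143 155 158 161 159 159]
229 [157 163 161 146 119 103 111 145 162 165 161]
230 [159 163 163 143  91  54  80 138 161 163 164]
231 [157 156 161 149  93  50  77 141 162 168 164]
232 [159 158 163 159 103  54  73 135 163 164 162]
233 [161 157 165 157 107  63  80 138 164 164 167]
234 [158 160 163 159 109  60  69 129 159 156 156]
235 [161 166 167 161 118  66  71 113 129 128 119]
```

The fork tip is at about (317,230) in the full top image, 45 mm short of the bar and level with it. I'll go to just before the bar and check the height.

Emit:
drive_tool([
  [1, -0.3, -0.3, -0.3],
  [2, -0.3, -0.35, -0.3],
  [2.8, -0.3, -0.35, -0.3],
  [3.2, -0.3, -0.35, -0.3],
  [3.2, -0.3, -0.35, -0.3],
])

```text
t: 4.88
position: [0.5273, 0.0113, 0.0956]
tool_rot: [3.141, 0.081, -0.001]
wrist_force: [-0.5, 0.3, -0.3]
finger_gap: 0.0152
```

```bash
python3 to.py .545 .010 .095 2.7; python3 - <<'E'
from rig import arm
import cv2,numpy as np
T=arm.read_camera("top");S=arm.read_camera("scene")
import pickle;pickle.dump((T,S),open("d.pkl","wb"))
t=T["color"][:,:,::-1];s=S["color"][:,:,::-1]
r=lambda a,f:cv2.resize(a,None,fx=f,fy=f,interpolation=cv2.INTER_CUBIC)
cv2.imwrite('pics/c4.png',np.hstack([r(t[180:240,290:340],8),r(s[215:275,260:310],8)]))
E
```

```text
t 4.88 pos [0.5273 0.0113 0.0956] yaw 2.94 F [-0.5  0.3 -0.3] gap 0.0152
delta cm [1.76 0.22 0.06] turn 0.2
```

View pics/c4.png

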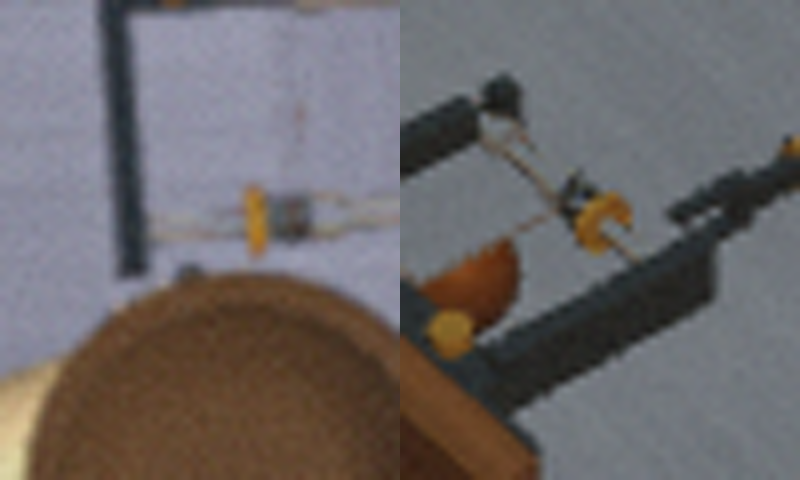

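```bash
python3 - <<'E'
from h import *
import pickle
T,S=pickle.load(open("d.pkl","rb"))
f=lambda u,v,x0,y0:((u+.5)/8-.5+x0,(v+.5)/8-.5+y0)
for n,a,b in (("uppertine tip",(190,266),(673,212)),("collar",(257,220),(604,223))):
    print(n,tri(T,f(*a,290,180),S,f(b[0]-400,b[1],260,215)))
# expected: proj of tip points, collar, bar for nominal heights, in crop px
u=np.array([np.cos(np.radians(2.9)),np.sin(np.radians(2.9)),0]);tcp=np.array([.5273,.0113,0])
for n,P in (("tip top edge z.0932",tcp+.076*u+[0,0,.0867+.008]),("tip bottom edge upper",tcp+.076*u+[0,0,.0867+.005]),("collar",[.6154,-.0015,.085]),("bar mid",[.614,.0135,.085]),("lug top front inner",[.602,.0262,.095])):
    p=proj(S,P)[0];q=proj(T,P)[0];print(n,(q-[290,180])*8+4,(p-[260,215])*8+[404,4])
E
```

```text
uppertine tip (array([0.60289912, 0.01585526, 0.09491147]), np.float64(0.0005135229453937206))
collar (array([ 0.61495678, -0.0014    ,  0.08492602]), np.float64(0.0016017117811263368))
tip top edge z.0932 [192.64142925 266.14056365] [670.18250042 212.0404848 ]
tip bottom edge upper [192.49166882 267.31384283] [670.35731521 220.23415182]
collar [255.98227177 221.24119451] [600.08316733 223.44083376]
bar mid [197.65287523 227.84923202] [635.13828597 250.64045327]
lug top front inner [149.30327238 271.61294036] [697.09360167 231.1082223 ]
```

Emit:
drive_tool([
  [0, 0.2, 0.15, 0.2],
  [0.4, 0.2, 0.15, 0.2],
  [0.8, 0.2, 0.15, 0.2],
  [1.1, 0.2, 0.15, 0.2],
])

```text
t: 5.48
position: [0.5387, 0.0098, 0.0944]
tool_rot: [-3.141, -0.075, -0.0]
wrist_force: [-0.2, -0.7, -0.3]
finger_gap: 0.0152
```

Emit:
drive_tool([
  [0.2, 0, 0, 0],
  [0.4, 0, 0, 0],
  [0.6, 0, 0, 0],
  [0.8, 0, 0, 0],
  [0.8, 0, 0, 0],
])

```text
t: 6.1
position: [0.5464, 0.0102, 0.0943]
tool_rot: [-3.141, -0.075, -0.0]
wrist_force: [1.0, 1.0, -1.6]
finger_gap: 0.0147
```

```bash
python3 to.py .5457 .010 .094 2.7
```

```text
t 6.10 pos [0.5464 0.0102 0.0943] yaw 2.75 F [ 1.   1.  -1.6] gap 0.0147
delta cm [-0.07  0.02  0.03] turn 0.1
```

Emit:
drive_tool([
  [0, 0.2, 0, 0],
  [0, 0.4, 0, 0],
  [0, 0.6, 0, 0],
  [0, 0.7, 0, 0],
  [0, 0.7, 0, 0],
])

```text
t: 6.72
position: [0.5466, 0.0031, 0.0943]
tool_rot: [3.141, 0.075, -0.0]
wrist_force: [-0.2, 0.7, -0.9]
finger_gap: 0.0148
```

Emit:
drive_tool([
  [0, 0.1, 0, 0],
  [0, 0.1, 0, 0],
])

```text
t: 6.98
position: [0.5466, 0.0022, 0.0943]
tool_rot: [3.141, 0.075, -0.0]
wrist_force: [-0.4, -0.5, -0.7]
finger_gap: 0.0149
```

Emit:
drive_tool([
  [0, 0.1, 0, 0],
  [0, 0.1, 0, 0],
])

```text
t: 7.22
position: [0.5467, 0.0012, 0.0943]
tool_rot: [-3.141, -0.075, -0.0]
wrist_force: [0.0, -0.4, -1.6]
finger_gap: 0.015
```

Emit:
drive_tool([
  [0, 0.1, 0, 0],
  [0, 0.1, 0, 0],
])

```text
t: 7.48
position: [0.5467, 0.0001, 0.0943]
tool_rot: [3.141, 0.075, -0.0]
wrist_force: [-0.3, -0.4, -1.8]
finger_gap: 0.0151
```

Emit:
drive_tool([
  [0, 0.1, 0, 0],
  [0, 0.1, 0, 0],
])

```text
t: 7.72
position: [0.5468, -0.0005, 0.0943]
tool_rot: [-3.14, -0.076, -0.0]
wrist_force: [-0.8, 2.4, -1.4]
finger_gap: 0.0152
```

Emit:
drive_tool([
  [0, 0.1, 0, 0],
  [0, 0.1, 0, 0],
])

```text
t: 7.98
position: [0.5468, -0.0015, 0.0943]
tool_rot: [-3.14, -0.076, -0.0]
wrist_force: [-1.3, 3.0, -0.3]
finger_gap: 0.0154
```

Emit:
drive_tool([
  [0, 0.1, 0, 0],
  [0, 0.2, 0, 0],
  [0, 0.2, 0, 0],
])

```text
t: 8.35
position: [0.5469, -0.0037, 0.0943]
tool_rot: [-3.141, -0.076, -0.0]
wrist_force: [0.0, 4.2, -0.5]
finger_gap: 0.0147
```

Emit:
drive_tool([
  [0, 0.1, 0, 0],
  [0, 0.1, 0, 0],
  [0, 0.1, 0, 0],
])

```text
t: 8.72
position: [0.547, -0.0047, 0.0943]
tool_rot: [-3.141, -0.076, -0.0]
wrist_force: [-0.6, 4.8, -0.7]
finger_gap: 0.0147
```

Emit:
drive_tool([
  [0, 0.1, 0, 0],
  [0, 0.1, 0, 0],
  [0, 0.1, 0, 0],
])

```text
t: 9.1
position: [0.5471, -0.0057, 0.0944]
tool_rot: [-3.141, -0.076, -0.0]
wrist_force: [-1.0, 3.7, -0.6]
finger_gap: 0.0151
```

Emit:
drive_tool([
  [0, 0, 0, 0],
])

```text
t: 9.22
position: [0.5471, -0.0057, 0.0943]
tool_rot: [-3.141, -0.076, -0.0]
wrist_force: [-0.9, 5.2, -0.3]
finger_gap: 0.0152
```

```bash
python3 - <<'E'
from rig import arm
import cv2,numpy as np
f=[]
for i in range(3):
    T=arm.read_camera("top");f.append(arm.sense()["wrist_force"])
S=arm.read_camera("scene");print(np.round(f,1),arm.sense()["position"])
t=T["color"][:,:,::-1];s=S["color"][:,:,::-1]
r=lambda a,f:cv2.resize(a,None,fx=f,fy=f,interpolation=cv2.INTER_CUBIC)
cv2.imwrite('pics/c5.png',np.hstack([r(t[180:240,290:340],8),r(s[215:275,260:310],8)]))
h=cv2.cvtColor(T["color"][195:220,305:340],cv2.COLOR_RGB2HSV);m=cv2.inRange(h,(12,140,110),(26,255,255))
print(cv2.connectedComponentsWithStats(m)[3]+[305,195])
E
```

```text
[[-0.4  5.  -1. ]
 [-1.1  5.2 -0.8]
 [-0.1  4.5 -1.2]] [ 0.54705749 -0.00567509  0.09431845]
[[322. 207.]]
```

View pics/c5.png

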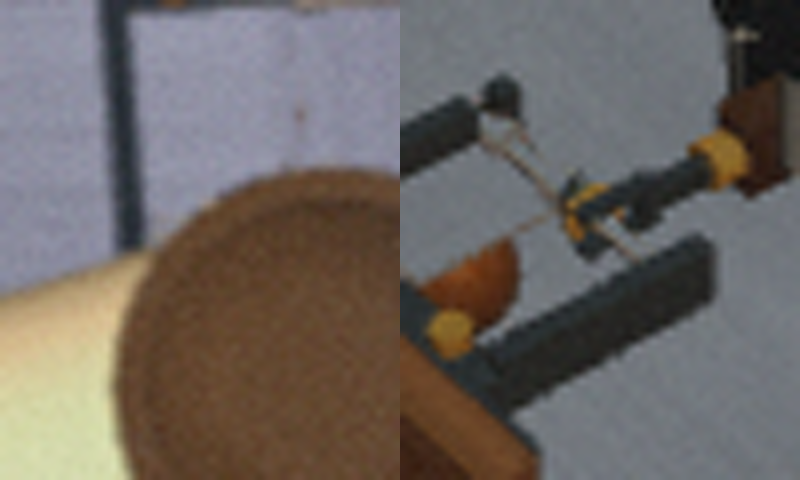

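The fork straddles the bar at crop (600,230) and bears on the collar. The averaged push is 4.9 N, so the tip is only just at the edge of the hole and needs about 1 mm more.

Emit:
drive_tool([
  [0, 0.12, 0, 0],
  [0, 0.12, 0, 0],
  [0, 0.12, 0, 0],
])

```text
t: 9.8
position: [0.5471, -0.0068, 0.0943]
tool_rot: [-3.14, -0.076, -0.0]
wrist_force: [-1.4, 5.1, -1.0]
finger_gap: 0.0149
```

```bash
cat > f.py <<'E'
from rig import arm
import numpy as np
f=[]
for i in range(8): arm.read_camera("top");f.append(arm.sense()["wrist_force"])
s=arm.sense();print("t",s["t"],s["position"],np.mean(f,0).round(2),np.std(f,0).round(2))
E
python3 f.py
```

```text
t 10.2 [ 0.5471232  -0.00675002  0.09433734] [-1.06  5.75 -0.77] [0.45 0.47 0.43]
```

The push is now 5.75 N, about 5.2 mm, which is inside the 5 to 6 mm window. I'll lift gently and watch Fz.

Emit:
drive_tool([
  [0, 0, -0.15, 0],
  [0, 0, -0.3, 0],
  [0, 0, -0.4, 0],
  [0, 0, -0.4, 0],
])

```text
t: 10.7
position: [0.5472, -0.0067, 0.0979]
tool_rot: [-3.14, -0.076, -0.0]
wrist_force: [-0.1, 5.0, -3.3]
finger_gap: 0.0155
```

Emit:
drive_tool([
  [0, 0, -0.1, 0],
  [0, 0, -0.2, 0],
  [0, 0, -0.2, 0],
])

```text
t: 11.08
position: [0.5472, -0.0067, 0.1]
tool_rot: [-3.14, -0.076, -0.0]
wrist_force: [-0.3, 5.5, -3.6]
finger_gap: 0.0153
```

```bash
python3 f.py
```

```text
t 11.475 [ 0.54724499 -0.00664903  0.09995629] [ 0.27  5.71 -2.91] [0.76 0.48 0.32]
```

The bar follows: it has risen about 3.5 mm with 2 N on it, so the tip is out. I'll swing along the arc.

Emit:
drive_tool([
  [0.05, 0, -0.5, 0],
  [0.15, 0, -0.95, 0],
  [0.28, 0, -1.4, 0],
  [0.44, 0, -1.85, 0],
  [0.44, 0, -1.85, 0],
])

```text
t: 12.1
position: [0.5513, -0.0064, 0.1186]
tool_rot: [-3.14, -0.076, 0.001]
wrist_force: [-0.4, 5.5, -1.6]
finger_gap: 0.0153
```

```bash
python3 f.py
```

```text
t 12.5 [ 0.55128114 -0.0064541   0.11854439] [-0.89  6.09 -1.57] [0.34 0.25 0.31]
```

Now the tip is over the lug. I'll ease off the collar while continuing up the arc.

Emit:
drive_tool([
  [0.27, -0.2, -0.55, 0],
  [0.57, -0.4, -1.04, 0],
  [0.92, -0.6, -1.51, 0],
  [1.32, -0.8, -1.93, 0],
  [1.75, -0.9, -2.31, 0],
])

```text
t: 13.12
position: [0.5685, 0.0022, 0.1421]
tool_rot: [3.14, 0.074, -0.001]
wrist_force: [-1.2, -1.6, -4.5]
finger_gap: 0.0147
```

```bash
python3 f.py
```

```text
t 13.525 [0.56896134 0.00311917 0.14228045] [ 0.12 -0.98 -1.62] [0.49 0.51 0.38]
```

Emit:
drive_tool([
  [0.55, 0, -0.2, 0],
  [1.1, 0, -0.35, 0],
  [1.75, 0, -0.52, 0],
  [2.4, 0, -0.7, 0],
  [2.9, 0, -0.8, 0],
])

```text
t: 14.15
position: [0.5984, 0.0045, 0.1507]
tool_rot: [-3.141, -0.076, -0.002]
wrist_force: [-1.9, -0.5, 1.0]
finger_gap: 0.0153
```

```bash
python3 f.py; python3 - <<'E'
from rig import arm
import cv2,numpy as np
S=arm.read_camera("scene")
s=S["color"][:,:,::-1]
r=lambda a,f:cv2.resize(a,None,fx=f,fy=f,interpolation=cv2.INTER_CUBIC)
cv2.imwrite('pics/c6.png',r(s[190:290,220:330],6))
E
```

```text
t 14.55 [0.59762937 0.00452198 0.14982984] [-0.39  0.22 -0.83] [0.66 0.56 0.57]
```

View pics/c6.png

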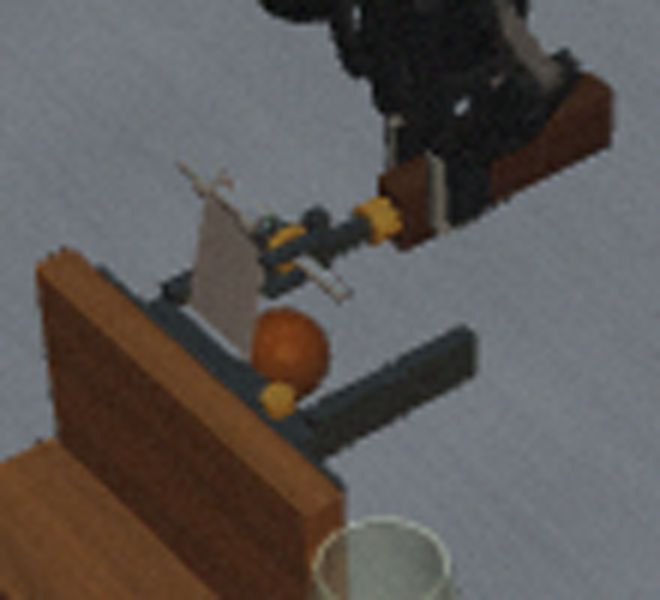

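The keeper is up, with the bar from (180,165) to (345,293) and the fork still straddling it. I'll push a little more with the throat.

Emit:
drive_tool([
  [0.3, 0, -0.05, 0],
  [0.6, 0, -0.1, 0],
  [0.9, 0, -0.13, 0],
  [1.2, 0, -0.15, 0],
  [1.2, 0, -0.15, 0],
])

```text
t: 15.22
position: [0.61, 0.0051, 0.1514]
tool_rot: [-3.141, -0.076, -0.001]
wrist_force: [-1.0, -0.1, -0.9]
finger_gap: 0.0151
```

```bash
python3 f.py; cat > k.py <<'E'
import sys
from rig import arm
import cv2,numpy as np
S=arm.read_camera("scene")
r=lambda a,f:cv2.resize(a,None,fx=f,fy=f,interpolation=cv2.INTER_CUBIC)
cv2.imwrite('pics/'+sys.argv[1],r(S["color"][190:290,220:330,::-1],6))
E
python3 k.py c7.png
```

```text
t 15.625 [0.6095533  0.00502428 0.1513859 ] [-0.02 -0.16 -0.63] [0.7  0.38 0.62]
```

View pics/c7.png

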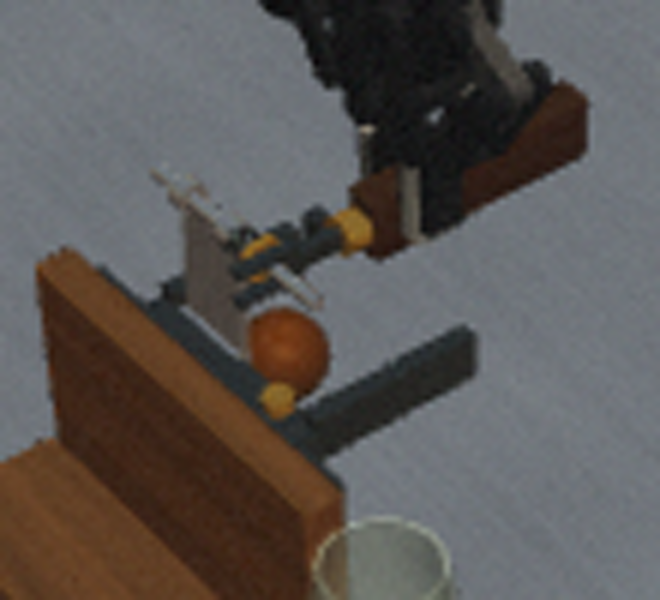

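```bash
python3 - <<'E'
from rig import arm
from h import *
S=arm.read_camera("scene");a=np.radians(2.7)
c=np.array([.6152,-.0015,0]);X=np.array([np.cos(a),np.sin(a),0]);Y=np.array([-np.sin(a),np.cos(a),0])
for th in (1.2,1.3,1.4,1.5,1.6):
    P=c+X*.058*(1-np.cos(th))+[0,0,.085+.058*np.sin(th)]
    print(th,[((proj(S,P+Y*k)[0]-[220,190])*6+3).round() for k in (.032,0)])
E
python3 to.py .5457 .010 .094 2.7
```

```text
1.2 [array([357., 293.]), array([302., 246.])]
1.3 [array([344., 295.]), array([289., 248.])]
1.4 [array([330., 299.]), array([276., 252.])]
1.5 [array([316., 305.]), array([262., 257.])]
1.6 [array([303., 311.]), array([249., 264.])]
t 15.72 pos [0.6095 0.005  0.1514] yaw 2.76 F [-0.5  0.2 -1. ] gap 0.0149
delta cm [-6.35 -0.8   5.74] turn 0.1
```

The keeper is at about 1.47 rad (bar tip at crop (322,305), collar at (262,257)), with the bar centred in the gap. I'll withdraw straight back.

Emit:
drive_tool([
  [-0.5, 0, 0, 0],
  [-1.2, 0, 0, 0],
  [-2, 0, 0, 0],
  [-3, 0, 0, 0],
  [-5, 0, 0, 0],
])

```text
t: 16.35
position: [0.5591, 0.0026, 0.1514]
tool_rot: [-3.141, -0.075, -0.001]
wrist_force: [-0.0, 1.4, -0.6]
finger_gap: 0.015
```

Emit:
drive_tool([
  [-3, 0, 0, 0],
  [-6, 0, 0, 0],
  [-6, 0, 0, 0],
])

```text
t: 16.73
position: [0.4971, -0.0006, 0.1517]
tool_rot: [-3.141, -0.076, 0.001]
wrist_force: [0.1, 1.3, -0.0]
finger_gap: 0.0149
```

```bash
python3 to.py .5157 .1783 .10 5.07;python3 k.py c8.png
```

```text
t 16.73 pos [ 0.4971 -0.0006  0.1517] yaw 2.77 F [ 0.1  1.3 -0. ] gap 0.0149
delta cm [  2.72 -17.78   5.17] turn -2.3
```

View pics/c8.png

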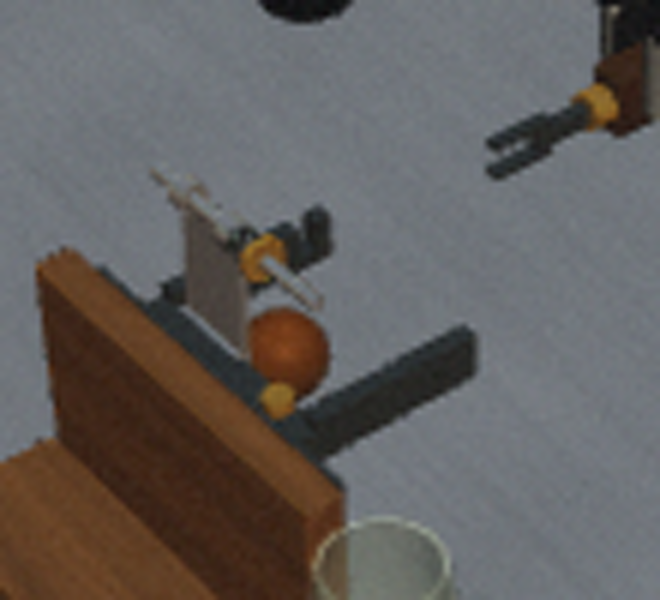

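The keeper stays open with its bar tip at (322,305), the stopper ball is in its cradle at (290,352), and the fork is clear at (490,160). Next I take the fork back to the coaster.

Emit:
drive_tool([
  [0, -4, 0, 0],
  [0.5, -9, 1, -1],
  [1.5, -14, 2, -2],
  [2.7, -17.8, 3.5, -2.3],
  [2.7, -17.8, 5.1, -2.3],
])

```text
t: 17.4
position: [0.5198, 0.182, 0.1]
tool_rot: [-3.137, -0.144, -0.004]
wrist_force: [-0.0, -0.5, -0.6]
finger_gap: 0.0151
```

Emit:
drive_tool([
  [0, 0, 0, 0],
  [0, 0, 0, 0],
])

```text
t: 17.65
position: [0.5183, 0.178, 0.1007]
tool_rot: [3.138, 0.137, 0.0]
wrist_force: [-0.3, -0.5, -0.3]
finger_gap: 0.0149
```

```bash
python3 to.py .5157 .1783 .0325 5.07
```

```text
t 17.65 pos [0.5183 0.178  0.1007] yaw 5.00 F [-0.3 -0.5 -0.3] gap 0.0149
delta cm [-0.26 -0.05  6.82] turn -0.1
```

Emit:
drive_tool([
  [-0.2, 0, 2, 0],
  [-0.2, 0, 4, 0],
  [-0.2, 0, 5.5, 0],
  [-0.2, 0, 6.3, 0],
  [-0.2, 0, 6.4, 0],
])

```text
t: 18.27
position: [0.5161, 0.1784, 0.0363]
tool_rot: [3.138, 0.138, -0.0]
wrist_force: [-0.5, -1.0, -0.5]
finger_gap: 0.0148
```

```bash
python3 f.py
```

```text
t 18.675 [0.51618763 0.17880187 0.03675808] [-0.16  0.32 -0.75] [0.28 0.52 0.27]
```

Emit:
drive_tool([
  [0, 0, 0.2, 0],
  [0, 0, 0.4, 0],
  [0, 0, 0.4, 0],
])

```text
t: 19.05
position: [0.5159, 0.1785, 0.0321]
tool_rot: [3.138, 0.138, -0.001]
wrist_force: [-0.8, 0.5, -1.0]
finger_gap: 0.0149
```

```bash
python3 f.py
```

```text
t 19.45 [0.5160375  0.17864509 0.03244557] [ 0.1  -0.34 -0.87] [0.44 0.37 0.5 ]
```

Emit:
drive_tool([
  [0, 0, 0.1, 0],
  [0, 0, 0.1, 0],
  [0, 0, 0.1, 0],
])

```text
t: 19.82
position: [0.5161, 0.1787, 0.0319]
tool_rot: [-3.138, -0.139, -0.001]
wrist_force: [-2.6, 0.3, 5.2]
finger_gap: 0.0149
```

```bash
python3 f.py
```

```text
t 20.225 [0.51611928 0.17872529 0.03194011] [-1.93 -0.04  5.07] [0.49 0.42 0.52]
```

The fork is down on the coaster, pressing with 5 N. I'll release and rise.

Emit:
drive_tool([
  [0, 0, -0.05, 0],
  [0, 0, -0.05, 0],
  [0, 0, -0.05, 0],
  [0, 0, -0.05, 0],
  [0, 0, -0.05, 0],
], jaw=0.6)

```text
t: 20.85
position: [0.516, 0.1786, 0.0318]
tool_rot: [3.138, 0.138, -0.0]
wrist_force: [0.2, -0.2, -0.3]
finger_gap: 0.0515
```

Emit:
drive_tool([
  [0, 0, -2, 0],
  [0, 0, -5, 0],
  [0, 0, -9, 0],
  [0, 0, -13, 0],
  [0, 0, -16, 0],
])

```text
t: 21.48
position: [0.5163, 0.1788, 0.1939]
tool_rot: [-3.138, -0.139, -0.003]
wrist_force: [-0.4, -0.0, -0.1]
finger_gap: 0.051
```

Emit:
drive_tool([
  [-5, -4, 0, 0],
  [-10, -8, 0, 0],
  [-15, -12, 0, 0],
  [-15, -16, 0, 0],
  [-15, -16, 0, 0],
])

```text
t: 22.1
position: [0.3518, 0.3273, 0.1923]
tool_rot: [-3.137, -0.145, -0.002]
wrist_force: [-0.1, -0.4, 0.3]
finger_gap: 0.0513
```

```bash
python3 to.py .5 .2 .2 5; python3 - <<'E'
from rig import arm
import cv2,numpy as np
t=arm.read_camera("top")["color"][:,:,::-1];s=arm.read_camera("scene")["color"][:,:,::-1]
r=lambda a,f:cv2.resize(a,None,fx=f,fy=f,interpolation=cv2.INTER_CUBIC)
cv2.imwrite('pics/c9.png',np.hstack([r(t[110:310,110:390],1.43)[:286,:400],r(s[220:420,200:480],1.43)[:286,:400]]))
E
```

```text
t 22.10 pos [0.3518 0.3273 0.1923] yaw 5.29 F [-0.1 -0.4  0.3] gap 0.0513
delta cm [13.59 14.04 -0.78] turn 0.3
```

View pics/c9.png

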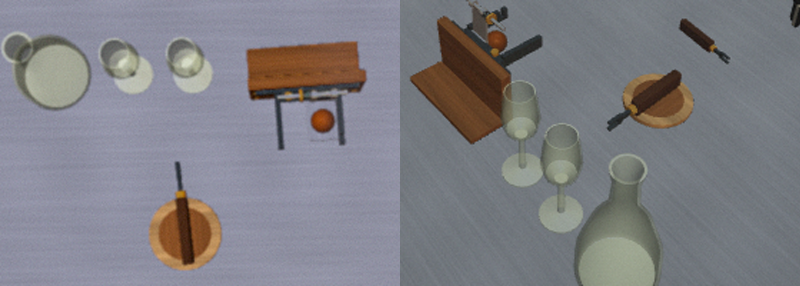

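The last picture shows everything where it should be:
- The fork lies on the coaster at (183,228) in the left half.
- The keeper stands open at (305,95), and the stopper is uncovered in its cradle at (322,121).
- The glasses and decanter stand as before.

The arm is clear, so I'll hand in.

```bash
python3 -c "
from rig import arm
print(arm.hand_in(), arm.sense()['t'])"
```

```text
the job is handed in; nothing more can be done
the job is handed in; nothing more can be done
```

The keeper on the smaller clamp now stands open at about 1.47 rad, and the fork is back on the coaster. I handed the job in at about 22 s; no verdict was reported.

- **Collar:** I hooked the coaster fork on the bare bar and felt for the collar, then pressed it sideways. At the final press the averaged push was 5.75 N, about 5.2 mm. No reading went above about 6.1 N sideways.
- **Keeper:** The bar lifted freely with about 2 N. I eased off the collar once the tip was over the lug, swung the keeper up and drew the fork straight back. The keeper stayed where it was left.
- **Last checks:** The final picture shows the stopper uncovered in its cradle, the fork on the coaster, and the copitas and decanter where they were. The mould was outside that picture, but the arm never went near it.
- **Discrepancies:**
  - The collar travel read off the arm (6.4 mm) was about 1 mm more than the force implied, probably from give in the grip. I went by the force.
  - The fork touched down with about 5 N before I let it go.
  - One early camera estimate of the tine height disagreed by about 3 mm. A closer look resolved it before I hooked the bar.

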